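# Lock the restricted-herb chest

## Task

Lock the low grey-blue chest in the herb dispensary, working with the fingertips only: push the upright peg round so that the slot of the steel disc on the lid lines up with the bar, then push the bar by its upright paddle through the slot and the keeper beyond until it is fully home, the paddle against the guide. Do not pinch, lift or carry the bar or anything else, leave all the other things on the chest and the counter where they are, and finish clear of everything.

Things in the scene. Friction and masses are not known exactly. Their poses are not given: they have to be found in the camera images.
- chest: the fixed grey-blue chest, 400 (x) x 260 (y) x 80 mm high; origin at the centre of its underside, on the counter. Its x axis is the line and direction in which the bar is pushed, z is up. The lock stands on the flat top along the centre line y = 0: bed, guide, disc (axis at x = +95 mm), keeper
- guide (a point): on the chest: middle of the rear edge (where the paddle stops) of the top of the guide, a steel block with a tunnel 16 mm wide for the bar; it is 38 mm wide, 52 mm long towards +x, its top 113 mm above the counter. From here towards -x runs the bar's bed, 164 mm long, 32 mm wide, its floor at 92 mm, with two low rails up to 99 mm
- keeper (a point): on the chest: middle of the top of the keeper beyond the disc, a steel bridge 42 mm wide, 16 mm long, its top 113 mm above the counter, with a tunnel 20 mm wide for the bar
- disc (a joint): angle of the disc about its upright axis, rad, anticlockwise from above. At 0 the peg points along the chest's +x and the slot lies square across the bar; at +1.571 or -1.571 the slot is in line with the bar: either will do. Starts between -0.9 and 0.9, stays where left (about 3 N at the peg turns it); stops only at +-2.6. The nose finds the slot within about 0.1 of lined up
- disc_center (a point): centre of the disc's top face, on its axis, 106 mm above the counter. The disc is steel, 88 mm across, with one straight slot 19 mm wide and 15 mm deep, open at the top, right across its middle
- disc_peg (a point): centre of the top of the upright round peg on the disc: 12 mm thick, standing 40 mm above the disc's top face (its top is 146 mm above the counter), 28 mm from the disc's axis, on the line square to the slot
- bar: the loose steel bar, 14 x 14 mm and 186 mm long over all, lying in the bed with its front part under the guide, 0.25 to 0.55 kg, sliding at a push of a few newtons; origin on its underside, below the paddle's centre and 8 mm from its rear end; x points along the bar to its nose, z up
- bar_paddle (a point): centre of the upright paddle at the bar's rear end: 16 mm along the bar, 28 mm wide, 42 mm high, reaching from the bar's top (106 mm above the counter) to 148 mm. Pushed along +x it travels 120 to 140 mm until its front face meets the guide, its centre then 108 mm short of the disc's axis
- bar_nose (a point): the middle of the tapered nose at the front end of the bar, 178 mm ahead of the paddle's centre; fully home it lies at x = +165 mm in the chest's frame, 6 mm out of the keeper's far side
- weight: a brass balance weight, 28 mm across, 30 mm high, standing on the chest's lid; origin at its underside; to be left alone
- pilljar: a small white lidded pill jar, 40 mm across, 42 mm high, standing on the chest's lid; origin at its underside; to be left alone
- mortar: a brass mortar, 100 mm across, 75 mm high, on the counter; origin at its underside; to be left alone
- jar: an amber glass jar, 64 mm across, 85 mm high, on the counter; origin at its underside; to be left alone
- pan: a steel bowl-shaped pan, 170 mm across, 45 mm high, on the counter; origin at its underside; to be left alone
- spoon: a wooden-handled spoon 200 mm long lying on the counter; origin at its underside; to be left alone
- tin: a plain metal tin, 60 mm across, 55 mm high, on the counter; origin at its underside; to be left alone
Mind the look-alikes: they are no part of the job. Leave any red or yellow look-alike of the bar alone.

How it is judged:
By the outcome, as a careful person would: the job done as asked, in the order asked, and still so for the second after the job is handed in, with the robot touching nothing.
It also fails if it takes over 54 s, if anything falls off the work surface, if the arm or the gripper's body presses on something with over 40 N, if the wrist force passes 120 N, or if a joint passes its speed limit or range.

## Robot

A 7-joint arm with a two-finger parallel gripper is mounted at the origin on the work surface. World frame = base frame: x ahead of the robot, y to its left, z up, the work surface at z = 0. Lengths are in m, angles in rad, forces in N, time in s.
With the tool pointing down it reaches from about 0.4 to 0.85 m from the base axis. Payload 10.4 kg.
Tool frame: the origin (TCP) lies at the very end of the fingers, on their centre line; the grasp point (between the pads) lies 19 mm behind it; z points along the fingers, y is the direction in which the jaws open and shut (so a half turn about z gives the same grasp; the last joint's range is limited). The gripper opens to 85 mm and grips with 20 to 120 N. Pads are 22 mm wide; open, the fingers measure 114 mm over their backs; the gripper's body (76 mm by 85 mm) begins 54 mm behind the grasp point. The pads swing forward as they close: fully open they stand 13 mm farther back than shut.
Start: joints at [1.176, 0.332, -0.065, 1.46, 0.022, 1.35, -0.088], TCP at [0.227, -0.582, 0.231] pointing down, gripper open.
Joint ranges: [-2.6, 2.6], [-0.5, 2.12], [-1.47, 1.34], [0.16, 2.42], [-1.27, 4.41], [0.06, 2.06], [-2.6, 2.6]. Speed limits (rad/s): [2.22, 2.22, 2.79, 2.79, 3.14, 3.14, 3.14].

## Interface

Orientations are given as a unit quaternion [x, y, z, w].
In Python, from workcell import get_obs, camera, camera_info, hand_in gives the robot as it stands.
- The arm moves only by the tool move_arm, never from a script. Its argument "moves" is a list of rows, each a list of 3 entries, a list of its own where there are three numbers: the shift along the tool's x, y, z in units of 25 mm (1.0 is 25 mm), then the turn, a rotation vector about the tool's x, y, z in degrees, then the opening, from 0 (shut) to 1 (fully open). A call has 1 to 5 rows; each row shifts and turns the commanded pose from where the row before left it, along the tool's axes as they then stand; what a row does not reach is not made up. A row lasts 1/8 s, in which the tool goes at most 62.5 mm and 10.7 degrees, less where a joint would pass 70% of its speed; a pose out of reach is approached as far as the arm can. A call is refused whole if a number of a shift passes 1 or a number of a turn 10.7, either way. A call with a gripper value outside its range is refused whole. The fingers move at their own pace and stop on an object; "squeeze" is the grip in N (left out, the last holds). Time passes only in rows, so rows that do not move let the fingers close. It gives the time, the measured TCP pose, the force and the opening at its end, in the units of the state.
- get_obs(): the state, without advancing time (a new reading comes with each control period).
- camera(name): name is "side" or "top"; returns the picture (384x512x3 uint8, red, green, blue); there is no depth.
- camera_info(name): a dict with "fx", "fy", "cx", "cy" (pixels), "origin" and "rotation" of the camera in the world. Camera axes: x right, y down, z forward; pixel columns grow to the right and rows downward; lengths in m; the calibration is good to about 2 mm. A picture is of the moment at which its call begins. camera_info takes no time and is no camera call.
- hand_in(): hands the job in, once; it reports no verdict.
The state is a dict: "clock": time; "joint_pos": joint angles; "joint_velocities": joint speeds; "tau": joint torques, N m; "position": TCP position; "ee_rot": TCP orientation; "ft_force": force on the tool from outside, world axes, zero at the start; "torque": the same for the moment, N m; "grip_width": opening from 0.0 (shut) to 1.0 (fully open).
Only numpy, scipy, OpenCV 4.12 (cv2) and the standard library are available. Lean on these libraries where they do the work, as an engineer would, in place of code of your own. Each camera call takes 0.05 s, during which the arm holds its last target. There are 200 camera calls.

## Working session

There is one attempt and no reset: what is moved stays moved. The work goes in short steps, Python scripts to look and compute and a tool call to move; the robot and the scene stay as the last step left them, time stands still between calls to the robot, and variables do not carry over. Pictures are saved under pics/ and viewed, about 8 in all and at most 12, crops included, and the job is handed in when it is done.

Besides the shell and the picture viewer there is one more tool, called after "Emit:" in YAML: its name, and indented under it one key for each argument. move_arm: Moves the arm, as the interface text tells. Its arguments: {"type":"object","properties":{"moves":{"type":"array","items":{"type":"array"}},"squeeze":{"type":"number"}},"required":["moves"]}

```bash
mkdir -p pics
cat > h.py <<'E'
import numpy as np, cv2
from workcell import get_obs, camera, camera_info, hand_in
def snap(name,f,crop=None,s=1):
    im=camera(name)[:,:,::-1].copy(); cv2.imwrite(f'pics/{f}_full.png',im)
    if crop: x0,y0,x1,y1=crop; im=im[y0:y1,x0:x1]
    if s!=1: im=cv2.resize(im,None,fx=s,fy=s,interpolation=cv2.INTER_CUBIC)
    cv2.imwrite(f'pics/{f}.png',im)
def R(ci):
    r=np.array(ci['rotation'],float)
    return r if r.shape==(3,3) else None
def ray(n,u,v):
    c=camera_info(n); d=R(c)@np.array([(u-c['cx'])/c['fx'],(v-c['cy'])/c['fy'],1.]); return np.array(c['origin'],float),d
def onz(n,u,v,z):
    o,d=ray(n,u,v); return o+d*(z-o[2])/d[2]
def tri(a,b):
    (o1,d1),(o2,d2)=ray('top',*a),ray('side',*b)
    s=np.linalg.lstsq(np.stack([d1,-d2],1),o2-o1,rcond=None)[0]
    p,q=o1+s[0]*d1,o2+s[1]*d2; return (p+q)/2,np.linalg.norm(p-q)
def proj(n,p):
    c=camera_info(n); q=R(c).T@(np.array(p)-np.array(c['origin'])); return c['fx']*q[0]/q[2]+c['cx'],c['fy']*q[1]/q[2]+c['cy']
E
python3 - <<'E'
from h import *
snap('top','t0',None,1.5); snap('side','s0',None,1.5)
for n in('top','side'): print(camera_info(n))
o=get_obs(); print(o['position'],o['ee_rot'],o['clock'],o['grip_width'],o['ft_force'])
E
```

```text
{'fx': 396.5823859017873, 'fy': 396.5823859017873, 'cx': 260.13616992750076, 'cy': 193.02202913702172, 'origin': array([ 0.30230609, -0.09830274,  1.56194901]), 'rotation': array([ 0.71023068, -0.69823752,  0.06247601, -0.06429232])}
{'fx': 352.6197498651916, 'fy': 352.6197498651916, 'cx': 253.38214918062332, 'cy': 193.65552445023485, 'origin': array([0.2986947 , 0.53314947, 0.83210229]), 'rotation': array([-0.14960362,  0.91914176, -0.35799279,  0.06810541])}
[ 0.22692676 -0.5819824   0.23060978] [ 9.82771538e-01  1.84823433e-01 -1.40420850e-04 -6.19236472e-04] 0.1 0.9971367728817793 [ 0.78027872  0.00938795 -0.11748058]
```

View pics/t0.png

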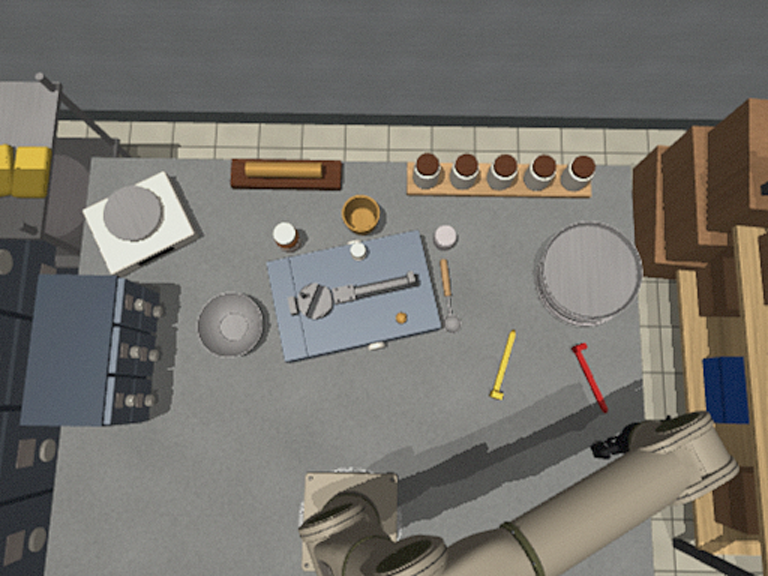

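View pics/s0.png

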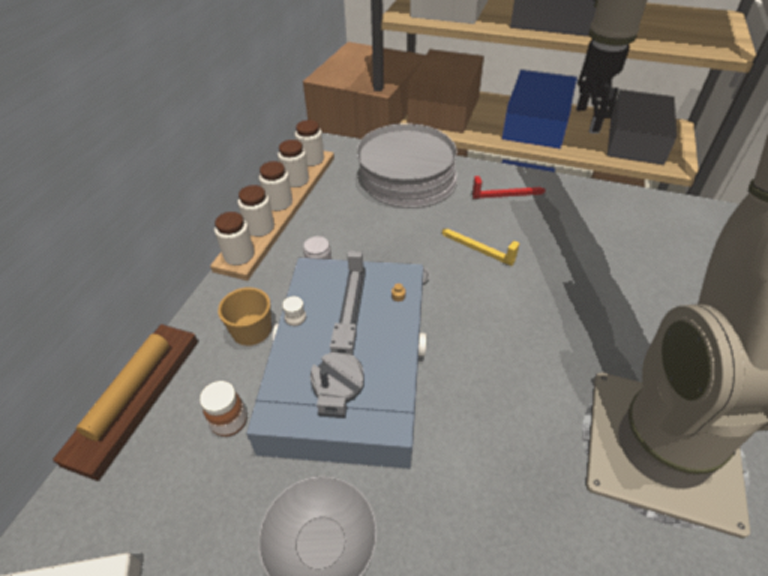

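Top view (768x576): the grey bar runs from its paddle at about (415,280) to the guide at (345,294). The disc is at (317,301), the keeper at (294,306), the weight at (401,318) and the pill jar at (358,250). The look-alikes are the yellow bar (505,365) and the red bar (590,378), both lying on the counter. I choose the steel bar on the chest lid. Next come close crops.

```bash
cat >> h.py <<'E'
from scipy.spatial.transform import Rotation as Ro
def R(ci): return Ro.from_quat(ci['rotation']).as_matrix()
E
python3 - <<'E'
from h import *
a=cv2.imread('pics/t0_full.png')[145:250,170:300]; b=cv2.imread('pics/s0_full.png')[160:315,165:290]
a=cv2.resize(a,None,fx=6,fy=5.7,interpolation=3) if 0 else cv2.resize(a,None,fx=5,fy=5,interpolation=3)
cv2.imwrite('pics/t1.png',a)
cv2.imwrite('pics/s1.png',cv2.resize(b,None,fx=3.8,fy=3.8,interpolation=3))
# TCP check of calibration
print(proj('top',get_obs()['position']),proj('side',get_obs()['position']), proj('top',[0,0,0]))
E
```

```text
(np.float64(408.3210003533492), np.float64(291.04240263428846)) (np.float64(389.87990524010263), np.float64(83.46425958163135)) (np.float64(232.906357429844), np.float64(346.67541143888235))
```

View pics/t1.png

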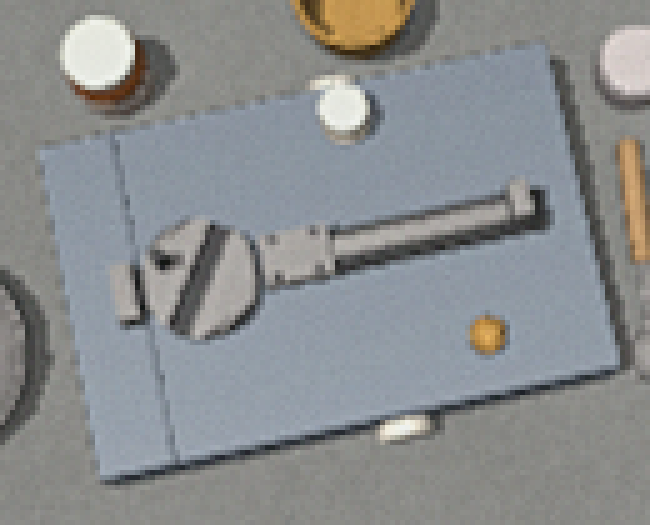

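View pics/s1.png

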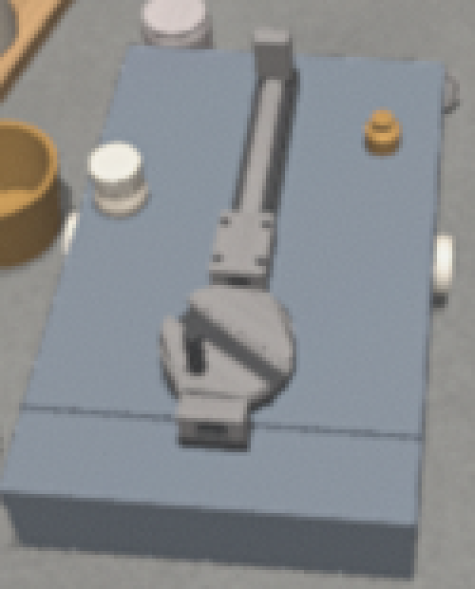

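Run:
```python
from h import *
T=lambda x,y:(170+x/5-.4,145+y/5-.4); S=lambda x,y:(165+x/3.8-.4,160+y/3.8-.4)
P={'disc':((204,279),(240,345),.106),'peg':((167,260),(191,335),.146),'paddle':((519,190),(272,36),.148),'guide':((296,255),(244,240),.113),'keeper':((125,293),(213,408),.113)}
for k,(a,b,z) in P.items(): print(k,tri(T(*a),S(*b)),onz('top',*T(*a),z)[:2],onz('side',*S(*b),z)[:2])
for c in [(40,148),(545,43),(620,368),(102,478)]: print('corner',onz('top',*T(*c),.08)[:2])
for c in [(128,45),(445,65),(415,524),(2,492)]: print('cornerS',onz('side',*S(*c),.08)[:2])
a,b=onz('top',*T(213,228),.106),onz('top',*T(186,332),.106); d=b-a; print('slot',np.degrees(np.arctan2(d[1],d[0])))
for n,c in [('weight',(488,333,.11)),('pill',(345,105,.122))]: print(n,onz('top',*T(c[0],c[1]),c[2]))
for n,c in [('weight',(382,115,.105)),('pill',(116,163,.122))]: print(n,onz('side',*S(c[0],c[1]),c[2]))
```

```text
disc (array([0.53429152, 0.09316108, 0.09297139]), np.float64(0.006573934075650432)) [0.53546275 0.09220472] [0.52684852 0.10060562]
peg (array([0.5480928 , 0.1174802 , 0.13042904]), np.float64(0.005918468777948019)) [0.5425416  0.11433421] [0.54551186 0.12706975]
paddle (array([ 0.59694855, -0.14075914,  0.14245255]), np.float64(0.004913192153270527)) [ 0.59823503 -0.14006558] [ 0.59201812 -0.13541686]
guide (array([0.55393564, 0.02392506, 0.1112705 ]), np.float64(0.00022650023924505267)) [0.55352366 0.02375279] [0.55343887 0.02515688]
keeper (array([0.5241791 , 0.1502048 , 0.10852922]), np.float64(0.001269703728271221)) [0.52287247 0.14928167] [0.52342662 0.15264815]
corner [0.63912874 0.22530312]
corner [ 0.72893681 -0.16088982]
corner [ 0.47726952 -0.21941842]
corner [0.38852104 0.1655349 ]
cornerS [ 0.72928694 -0.15596749]
cornerS [ 0.47751674 -0.2126144 ]
cornerS [0.38786328 0.17074491]
cornerS [0.63449476 0.23052786]
slot 167.83425887128368
weight [ 0.49802862 -0.11951464  0.11      ]
pill [ 0.66635686 -0.01007428  0.122     ]
weight [ 0.50176339 -0.12231664  0.105     ]
pill [ 0.66200768 -0.00453631  0.122     ]
```

The guide, keeper and chest corners agree between the two views to a few mm. In the world frame, the chest +x direction is at about 103.2°, the disc centre is at about (0.536, 0.097), and the disc angle is about -0.44 rad. I will push the peg clockwise to -π/2. First step: turn the tool +8.1°, shut the fingers and travel high.

Emit:
move_arm:
  moves:
    - [[1,-1,0],[0,0,8.1],0]
    - [[1,-1,0],[0,0,0],0]
    - [[1,-1,0],[0,0,0],0]
    - [[1,-1,0],[0,0,0],0]
    - [[1,-1,0],[0,0,0],0]
  squeeze: 20

```text
clock: 0.72
position: [0.3162, -0.4285, 0.231]
ee_rot: [0.993, 0.115, -0.0, -0.0]
ft_force: [-0.1, -0.5, -0.5]
grip_width: 0.0
```

Emit:
move_arm:
  moves:
    - [[1,-1,0],[0,0,0],0]
    - [[1,-1,0],[0,0,0],0]
    - [[1,-1,0],[0,0,0],0]
    - [[1,-1,0],[0,0,0],0]
    - [[1,-1,0],[0,0,0],0]

```text
clock: 1.35
position: [0.4093, -0.2784, 0.2311]
ee_rot: [0.993, 0.115, -0.0, -0.0]
ft_force: [1.2, 0.1, 0.5]
grip_width: -0.002
```

Emit:
move_arm:
  moves:
    - [[1,-1,0],[0,0,0],0]
    - [[1,-1,0],[0,0,0],0]
    - [[1,-1,0],[0,0,0],0]
    - [[1,-1,0],[0,0,0],0]
    - [[0,-1,0],[0,0,0],0]

```text
clock: 1.98
position: [0.4783, -0.1331, 0.2308]
ee_rot: [0.993, 0.116, -0.0, -0.001]
ft_force: [-0.5, 0.0, 0.9]
grip_width: 0.001
```

Emit:
move_arm:
  moves:
    - [[1,-1,0],[0,0,0],0]
    - [[1,-1,0],[0,0,0],0]
    - [[1,-1,0],[0,0,0],0]
    - [[0.4,-1,0],[0,0,0],0]
    - [[0,-1,0],[0,0,0],0]

```text
clock: 2.6
position: [0.5314, 0.007, 0.2309]
ee_rot: [0.993, 0.115, -0.0, -0.0]
ft_force: [0.2, -0.3, 0.0]
grip_width: 0.0
```

Emit:
move_arm:
  moves:
    - [[0,-1,0],[0,0,0],0]
    - [[0,-1,0],[0,0,0],0]
    - [[0,-1,0.5],[0,0,0],0]
    - [[0,-1,0.5],[0,0,0],0]
    - [[0,-0.6,0.5],[0,0,0],0]

```text
clock: 3.22
position: [0.5048, 0.1188, 0.1933]
ee_rot: [0.993, 0.115, -0.0, 0.0]
ft_force: [-0.7, 0.9, -0.6]
grip_width: 0.002
```

Emit:
move_arm:
  moves:
    - [[0,0,0],[0,0,0],0]
    - [[0,0,0],[0,0,0],0]

```text
clock: 3.48
position: [0.5061, 0.117, 0.1941]
ee_rot: [0.993, 0.114, 0.0, 0.0]
ft_force: [0.3, -0.5, -0.1]
grip_width: -0.0
```

Run:
```python
from h import *
snap('top','t2'); snap('side','s2')
a=cv2.resize(cv2.imread('pics/t2_full.png')[150:250,170:290],None,fx=4,fy=4,interpolation=3); b=cv2.resize(cv2.imread('pics/s2_full.png')[160:300,180:270],None,fx=4,fy=4,interpolation=3)
h=max(a.shape[0],b.shape[0]); c=np.zeros((h,a.shape[1]+b.shape[1],3),np.uint8)
c[:a.shape[0],:a.shape[1]]=a; c[:b.shape[0],a.shape[1]:]=b; 
for p in [(.536,.097,.106),(.542,.1244,.146),(.542,.1244,.106)]:
  u,v=proj('top',p); cv2.circle(c,(int((u+.5-170)*4),int((v+.5-150)*4)),2,(0,0,255),-1)
  u,v=proj('side',p); cv2.circle(c,(480+int((u+.5-180)*4),int((v+.5-160)*4)),2,(0,0,255),-1)
cv2.imwrite('pics/c2.png',c)
```

```text
(no output)
```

View pics/c2.png

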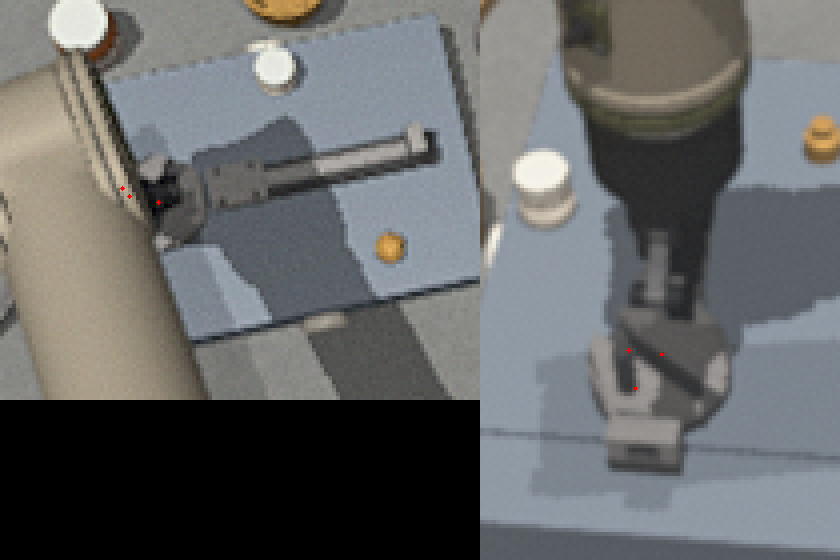

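The overlaid dots land on the dark peg in the side view: top at about (625,355), base at about (628,390) in the crop. The model agrees to about 2 mm. Lowering to z = 0.122 on the peg's +y side and easing into contact.

Emit:
move_arm:
  moves:
    - [[0,0,1],[0,0,0],0]
    - [[0,0,1],[0,0,0],0]
    - [[0,0,0.9],[0,0,0],0]
    - [[0.2,0,0],[0,0,0],0]
    - [[0,0,0],[0,0,0],0]

```text
clock: 4.2
position: [0.5116, 0.1192, 0.1224]
ee_rot: [0.993, 0.115, 0.001, -0.0]
ft_force: [0.1, 0.2, 0.2]
grip_width: 0.001
```

Emit:
move_arm:
  moves:
    - [[0.1,0,0],[0,0,0],0]
    - [[0.1,0,0],[0,0,0],0]
    - [[0.1,0,0],[0,0,0],0]

```text
clock: 4.58
position: [0.5182, 0.121, 0.1216]
ee_rot: [0.993, 0.115, 0.0, 0.0]
ft_force: [0.4, 0.4, -0.1]
grip_width: 0.0
```

Emit:
move_arm:
  moves:
    - [[0.1,0,0],[0,0,0],0]
    - [[0.1,0,0],[0,0,0],0]

```text
clock: 4.82
position: [0.5229, 0.1221, 0.1213]
ee_rot: [0.993, 0.115, -0.0, 0.0]
ft_force: [0.0, -0.5, 0.0]
grip_width: -0.001
```

Emit:
move_arm:
  moves:
    - [[0.1,0,0],[0,0,0],0]
    - [[0,0,0],[0,0,0],0]

```text
clock: 5.08
position: [0.5253, 0.1227, 0.1212]
ee_rot: [0.993, 0.115, -0.0, -0.0]
ft_force: [0.4, -0.1, -0.1]
grip_width: -0.0
```

Emit:
move_arm:
  moves:
    - [[0.1,0,0],[0,0,0],0]
    - [[0,0,0],[0,0,0],0]

```text
clock: 5.32
position: [0.5277, 0.1233, 0.1213]
ee_rot: [0.993, 0.115, 0.0, 0.0]
ft_force: [-0.4, -0.0, -0.2]
grip_width: -0.001
```

Emit:
move_arm:
  moves:
    - [[0.1,0,0],[0,0,0],0]
    - [[0,0,0],[0,0,0],0]

```text
clock: 5.58
position: [0.53, 0.1237, 0.1212]
ee_rot: [0.993, 0.115, -0.0, 0.0]
ft_force: [-1.2, -1.4, 0.2]
grip_width: -0.003
```

Emit:
move_arm:
  moves:
    - [[0.1,0.05,0],[0,0,0],0]
    - [[0,0,0],[0,0,0],0]

```text
clock: 5.82
position: [0.5327, 0.123, 0.1212]
ee_rot: [0.993, 0.115, -0.0, 0.0]
ft_force: [-3.1, -1.1, 1.2]
grip_width: 0.004
```

Emit:
move_arm:
  moves:
    - [[0.1,0.05,0],[0,0,0],0]
    - [[0,0,0],[0,0,0],0]

```text
clock: 6.08
position: [0.5355, 0.1221, 0.1212]
ee_rot: [0.993, 0.115, -0.0, 0.0]
ft_force: [-3.9, -2.1, 2.6]
grip_width: -0.001
```

Emit:
move_arm:
  moves:
    - [[0.1,0.08,0],[0,0,0],0]
    - [[0.1,0.1,0],[0,0,0],0]
    - [[0,0,0],[0,0,0],0]

```text
clock: 6.45
position: [0.5411, 0.1187, 0.1211]
ee_rot: [0.993, 0.115, -0.0, 0.0]
ft_force: [-3.7, -3.2, 2.6]
grip_width: -0.0
```

Run:
```python
from h import *
snap('side','s3',(190,215,270,290),7)
```

```text
(no output)
```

View pics/s3.png

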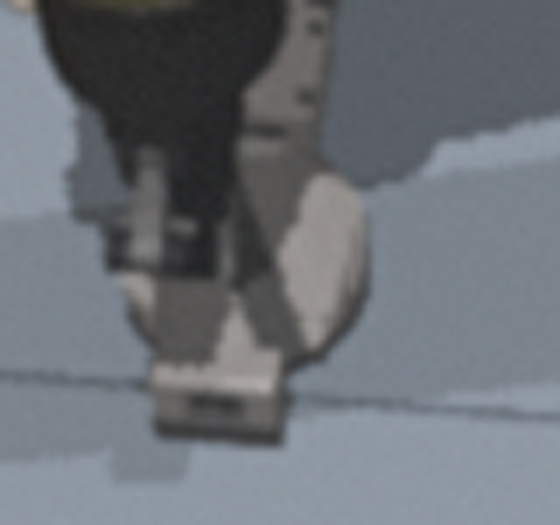

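Run:
```python
from h import *
f=lambda x,y:onz('side',190+x/7-.4,215+y/7-.4,.106)[:2]
a,b=f(238,185),f(282,342); d=b-a; print(a,b,np.degrees(np.arctan2(d[1],d[0]))-103.2)
print(f(192,265))
```

```text
[0.54701558 0.07805436] [0.50841142 0.13324061] 21.773749445100847
[0.54949783 0.11433649]
```

Crop of the side view: the slot now runs from (238,185) to (282,342), so the disc is at about -68°. I'll move the fingers round to the peg's +x side for the rest of the turn.

Emit:
move_arm:
  moves:
    - [[-0.3,0,0],[0,0,0],0]
    - [[0,-0.9,0],[0,0,0],0]
    - [[0.5,0,0],[0,0,0],0]
    - [[0.5,0,0],[0,0,0],0]
    - [[0,0,0],[0,0,0],0]

```text
clock: 7.12
position: [0.5543, 0.1448, 0.1211]
ee_rot: [0.993, 0.114, 0.0, -0.0]
ft_force: [0.6, 0.6, 0.3]
grip_width: 0.001
```

Emit:
move_arm:
  moves:
    - [[0,0.1,0],[0,0,0],0]
    - [[0,0,0],[0,0,0],0]

```text
clock: 7.38
position: [0.5538, 0.1421, 0.1212]
ee_rot: [0.993, 0.115, -0.0, 0.0]
ft_force: [0.6, 0.7, 0.1]
grip_width: -0.003
```

Emit:
move_arm:
  moves:
    - [[0,0.1,0],[0,0,0],0]
    - [[0,0,0],[0,0,0],0]

```text
clock: 7.62
position: [0.5545, 0.1399, 0.1213]
ee_rot: [0.993, 0.115, 0.0, 0.0]
ft_force: [0.4, 0.3, 0.4]
grip_width: 0.002
```

Emit:
move_arm:
  moves:
    - [[0,0.1,0],[0,0,0],0]
    - [[0,0,0],[0,0,0],0]

```text
clock: 7.88
position: [0.555, 0.1376, 0.1213]
ee_rot: [0.993, 0.115, 0.0, 0.0]
ft_force: [0.8, -0.5, -1.0]
grip_width: -0.002
```

Emit:
move_arm:
  moves:
    - [[0,0.1,0],[0,0,0],0]
    - [[0,0,0],[0,0,0],0]

```text
clock: 8.12
position: [0.5557, 0.1351, 0.1213]
ee_rot: [0.993, 0.115, 0.0, 0.0]
ft_force: [0.1, -0.1, -0.4]
grip_width: -0.003
```

Emit:
move_arm:
  moves:
    - [[0,0.1,0],[0,0,0],0]
    - [[0,0,0],[0,0,0],0]

```text
clock: 8.38
position: [0.5563, 0.134, 0.1214]
ee_rot: [0.993, 0.115, 0.0, -0.001]
ft_force: [1.3, 4.4, -1.3]
grip_width: -0.0
```

Emit:
move_arm:
  moves:
    - [[0,0.1,0],[0,0,0],0]
    - [[0,0,0],[0,0,0],0]

```text
clock: 8.62
position: [0.5572, 0.132, 0.1217]
ee_rot: [0.993, 0.116, 0.001, -0.001]
ft_force: [2.8, 5.7, -0.8]
grip_width: -0.004
```

Emit:
move_arm:
  moves:
    - [[0,0.1,0],[0,0,0],0]
    - [[0,0,0],[0,0,0],0]

```text
clock: 8.88
position: [0.5579, 0.1294, 0.1218]
ee_rot: [0.993, 0.115, 0.001, -0.001]
ft_force: [1.2, 4.5, 0.0]
grip_width: 0.002
```

Emit:
move_arm:
  moves:
    - [[0.03,0.1,0],[0,0,0],0]
    - [[0.02,0.08,0],[0,0,0],0]
    - [[0,0,0],[0,0,0],0]

```text
clock: 9.25
position: [0.56, 0.1248, 0.1217]
ee_rot: [0.993, 0.115, 0.001, -0.0]
ft_force: [1.7, 3.5, 2.3]
grip_width: -0.001
```

Emit:
move_arm:
  moves:
    - [[0,-0.6,0],[0,0,0],0]
    - [[0,-1,-1],[0,0,0],0]
    - [[0,-1,-1],[0,0,0],0]
    - [[1,0,-1],[0,0,0],0]
    - [[1,0,0],[0,0,0],0]

```text
clock: 9.88
position: [0.5942, 0.2001, 0.1986]
ee_rot: [0.993, 0.115, 0.001, 0.0]
ft_force: [-0.5, 0.2, -0.4]
grip_width: -0.004
```

Emit:
move_arm:
  moves:
    - [[1,0,0],[0,0,0],0]
    - [[1,0,0],[0,0,0],0]
    - [[0,0,0],[0,0,0],0]

```text
clock: 10.25
position: [0.6422, 0.2107, 0.1951]
ee_rot: [0.993, 0.115, -0.001, 0.0]
ft_force: [-0.5, -0.8, -0.1]
grip_width: 0.002
```

Run:
```python
from h import *
snap('side','s4'); snap('top','t4')
a=cv2.resize(cv2.imread('pics/t4_full.png')[165:235,185:255],None,fx=5.6,fy=5.6,interpolation=3); b=cv2.resize(cv2.imread('pics/s4_full.png')[215:285,190:260],None,fx=5.6,fy=5.6,interpolation=3)
cv2.imwrite('pics/c4.png',np.hstack([a,b]))
```

```text
(no output)
```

View pics/c4.png

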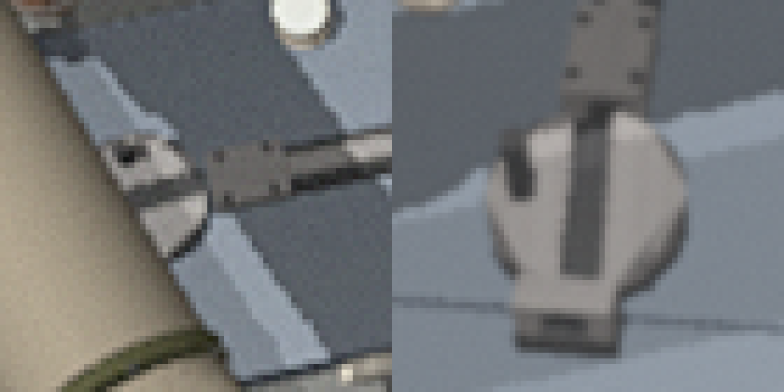

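Run:
```python
from h import *
f=lambda x,y,z=.106:onz('side',190+(x-392)/5.6-.4,215+y/5.6-.4,z)[:2]
A=lambda a,b:np.degrees(np.arctan2(*(b-a)[::-1]))
for l,r in [((577,118),(561,275)),((611,118),(599,275)),((594,118),(580,275))]: print(A(f(*l),f(*r)))
print('line guide-keeper',A(f(607,75,.113),f(568,300,.113)))
s=cv2.imread('pics/s4_full.png',0).astype(float)
for v in range(238,265,3):
  r=s[v,216:236]; print(v,r.astype(int))
```

```text
107.5206536962976
108.04296916920005
107.78185387201462
line guide-keeper 103.74138949667015
238 [145 140 156 161 164 156  99  64  69  79  81  82 106 149 172 175 176 173
 173 166]
241 [175 175 173 171 171 155 106  88  90  93  90  90 106 139 151 152 153 149
 149 146]
244 [151 153 151 148 150 136 101  86  88  88  82  86 111 143 151 151 153 149
 148 147]
247 [145 154 151 149 145 126  90  77  80  78  79  84 111 145 151 151 152 149
 148 147]
250 [149 153 150 148 138  96  76  76  80  79  79  89 122 145 152 151 151 148
 146 145]
253 [151 152 151 150 138  94  76  79  79  78  78  94 129 147 150 151 150 148
 146 147]
256 [151 151 149 141 115  85  79  81  81  80  80 102 142 151 152 152 149 149
 146 148]
259 [152 149 149 138 100  79  80  80  80  80  85 111 144 151 151 151 150 145
 133 120]
262 [151 151 149 139  91  75  78  82  81  80  88 117 146 152 151 145 128 109
  97  91]
```

The slot reads about +4° short of in line (107.8° against 103.5°). That is within the ±5.7° the nose needs, but thin, so I'll retrace and nudge the peg 2 mm further.

Emit:
move_arm:
  moves:
    - [[-1,0,0],[0,0,0],0]
    - [[-1,0,0],[0,0,0],0]
    - [[-1,0,0],[0,0,0],0]
    - [[-1,0,1],[0,0,0],0]
    - [[0,0.9,1],[0,0,0],0]

```text
clock: 10.98
position: [0.5474, 0.1667, 0.1466]
ee_rot: [0.993, 0.117, 0.0, 0.0]
ft_force: [1.2, -0.4, 0.1]
grip_width: 0.002
```

Emit:
move_arm:
  moves:
    - [[0,0.9,1],[0,0,0],0]
    - [[0,0.4,0],[0,0,0],0]
    - [[0,0.2,0],[0,0,0],0]
    - [[0,0.1,0],[0,0,0],0]
    - [[0,0,0],[0,0,0],0]

```text
clock: 11.6
position: [0.5592, 0.1271, 0.1221]
ee_rot: [0.993, 0.115, 0.001, -0.0]
ft_force: [-0.4, -0.5, 0.2]
grip_width: -0.001
```

Emit:
move_arm:
  moves:
    - [[0,0.1,0],[0,0,0],0]
    - [[0,0.08,0],[0,0,0],0]
    - [[0,0,0],[0,0,0],0]

```text
clock: 11.98
position: [0.5603, 0.1229, 0.1216]
ee_rot: [0.993, 0.115, 0.001, -0.0]
ft_force: [2.5, 3.7, 0.8]
grip_width: 0.003
```

Emit:
move_arm:
  moves:
    - [[0,-0.6,0],[0,0,0],0]
    - [[0,0,-1],[0,0,0],0]
    - [[0,0,-1],[0,0,0],0]
    - [[0,0,-1],[0,0,0],0]
    - [[-0.6,1,0],[0,0,0],0]

```text
clock: 12.6
position: [0.5479, 0.1118, 0.1981]
ee_rot: [0.993, 0.117, 0.001, -0.0]
ft_force: [-0.3, -0.7, -0.6]
grip_width: 0.0
```

Emit:
move_arm:
  moves:
    - [[-0.6,1,0],[0,0,0],0]
    - [[0,1,0],[0,0,0],0]
    - [[0,1,0],[0,0,0],0]
    - [[0,1,0],[0,0,0],0]
    - [[0,1,0],[0,0,0],0]

```text
clock: 13.22
position: [0.5613, -0.0164, 0.1961]
ee_rot: [0.993, 0.115, -0.0, 0.0]
ft_force: [0.2, -0.4, 0.0]
grip_width: -0.004
```

Emit:
move_arm:
  moves:
    - [[0,1,0],[0,0,0],0]
    - [[0,1,0],[0,0,0],0]
    - [[0,1,0],[0,0,0],0]
    - [[0,1,0],[0,0,0],0]
    - [[0,1,0],[0,0,0],0]

```text
clock: 13.85
position: [0.5901, -0.1382, 0.1961]
ee_rot: [0.993, 0.115, -0.0, 0.0]
ft_force: [-0.1, 0.8, 1.0]
grip_width: 0.001
```

Emit:
move_arm:
  moves:
    - [[0,1,0],[0,0,0],0]
    - [[0,0.5,0],[0,0,0],0]
    - [[0,0,0],[0,0,0],0]
    - [[0,0,0],[0,0,0],0]

```text
clock: 14.35
position: [0.5988, -0.1731, 0.1964]
ee_rot: [0.993, 0.116, 0.0, -0.0]
ft_force: [0.2, 0.3, 0.1]
grip_width: -0.0
```

Run:
```python
from h import *
snap('side','s5'); snap('top','t5'); o=get_obs(); print(o['position'])
a=cv2.resize(cv2.imread('pics/t5_full.png')[165:235,190:290],None,fx=5,fy=5,interpolation=3); b=cv2.resize(cv2.imread('pics/s5_full.png')[160:285,195:255],None,fx=4.5,fy=4.5,interpolation=3)
c=np.zeros((max(a.shape[0],b.shape[0]),a.shape[1]+b.shape[1],3),np.uint8); c[:a.shape[0],:500]=a; c[:b.shape[0],500:]=b
cv2.imwrite('pics/c5.png',c)
s=cv2.imread('pics/s5_full.png',0).astype(float)
C=[]
for v in range(243,263,2):
  r=s[v,214:238]; k=np.where(r<115)[0]; i,j=k[0],k[-1]
  l=214+i-(115-r[i])/(r[i-1]-r[i]); q=214+j+(115-r[j])/(r[j+1]-r[j]); C.append((l,q,v)); 
C=np.array(C);print(C.round(1).tolist())
for k in (0,1):
  p=np.polyfit(C[:,2],C[:,k],1); a,b=[onz('side',np.polyval(p,v),v,.106) for v in (243,261)]; d=b-a; print(np.degrees(np.arctan2(d[1],d[0])))
```

```text
[ 0.59880336 -0.17319994  0.19649138]Traceback (most recent call last):
  File "<stdin>", line 10, in <module>
IndexError: index 24 is out of bounds for axis 0 with size 24
```

View pics/c5.png

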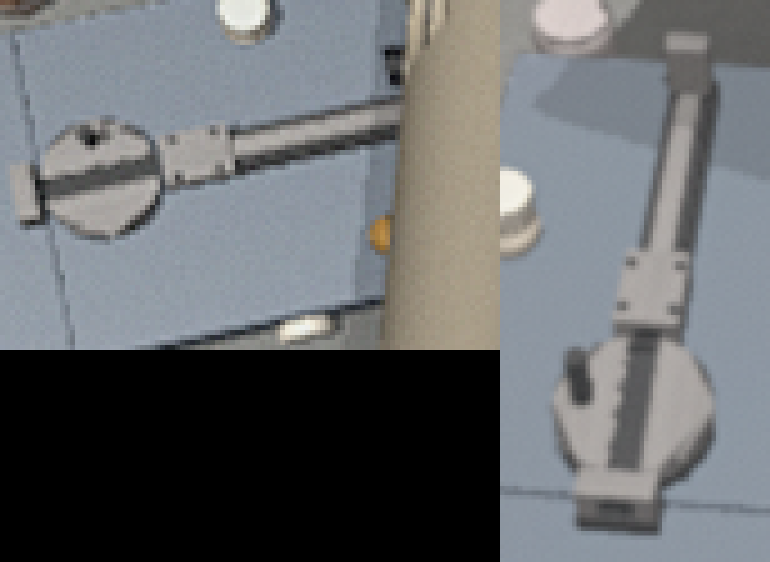

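Top view: the slot runs (50,185) to (155,165) and the bar (235,145) to (398,115), both at about 10.5° in the image, so they line up. The paddle is at (687,40) in the side crop, unmoved. Backing off slightly, lowering behind the paddle and easing forward to contact.

Emit:
move_arm:
  moves:
    - [[0,0.4,0.1],[0,0,0],0]
    - [[0,0,1],[0,0,0],0]
    - [[0,0,1],[0,0,0],0]
    - [[0,0,1],[0,0,0],0]
    - [[0,0,0],[0,0,0],0]

```text
clock: 15.08
position: [0.5997, -0.1843, 0.1169]
ee_rot: [0.993, 0.115, -0.002, -0.001]
ft_force: [0.3, 0.1, 0.5]
grip_width: 0.005
```

Emit:
move_arm:
  moves:
    - [[0,-0.2,0],[0,0,0],0]
    - [[0,-0.2,0],[0,0,0],0]
    - [[0,-0.2,0],[0,0,0],0]
    - [[0,0,0],[0,0,0],0]

```text
clock: 15.58
position: [0.5977, -0.1689, 0.1193]
ee_rot: [0.993, 0.115, 0.0, 0.0]
ft_force: [-0.1, 0.1, -0.1]
grip_width: -0.001
```

Emit:
move_arm:
  moves:
    - [[0,-0.2,0],[0,0,0],0]
    - [[0,-0.2,0],[0,0,0],0]
    - [[0,0,0],[0,0,0],0]

```text
clock: 15.95
position: [0.5952, -0.1594, 0.1189]
ee_rot: [0.993, 0.115, -0.0, 0.0]
ft_force: [0.9, 0.1, 0.2]
grip_width: -0.003
```

Emit:
move_arm:
  moves:
    - [[0,-0.2,0],[0,0,0],0]
    - [[0,-0.2,0],[0,0,0],0]
    - [[0,-0.2,0],[0,0,0],0]

```text
clock: 16.32
position: [0.5918, -0.145, 0.1188]
ee_rot: [0.993, 0.115, 0.0, 0.0]
ft_force: [1.0, -2.3, -0.7]
grip_width: 0.0
```

Emit:
move_arm:
  moves:
    - [[0,-0.2,0],[0,0,0],0]
    - [[0,-0.2,0],[0,0,0],0]
    - [[0,-0.2,0],[0,0,0],0]
    - [[0,-0.2,0],[0,0,0],0]

```text
clock: 16.82
position: [0.5872, -0.1254, 0.1188]
ee_rot: [0.993, 0.115, 0.0, 0.0]
ft_force: [1.1, -3.1, 0.9]
grip_width: -0.002
```

Emit:
move_arm:
  moves:
    - [[0,-0.2,0],[0,0,0],0]
    - [[0,-0.2,0],[0,0,0],0]
    - [[0,-0.2,0],[0,0,0],0]
    - [[0,-0.2,0],[0,0,0],0]

```text
clock: 17.32
position: [0.5826, -0.106, 0.1188]
ee_rot: [0.993, 0.115, 0.0, 0.0]
ft_force: [0.8, -3.5, -0.3]
grip_width: 0.002
```

The bar slides at about 3 N and its nose is already inside the slot. Continuing.

Emit:
move_arm:
  moves:
    - [[0,-0.2,0],[0,0,0],0]
    - [[0,-0.2,0],[0,0,0],0]
    - [[0,-0.2,0],[0,0,0],0]
    - [[0,-0.2,0],[0,0,0],0]

```text
clock: 17.82
position: [0.5781, -0.0864, 0.1188]
ee_rot: [0.993, 0.115, 0.0, 0.0]
ft_force: [0.5, -2.9, 0.4]
grip_width: 0.001
```

Emit:
move_arm:
  moves:
    - [[0,-0.2,0],[0,0,0],0]
    - [[0,-0.2,0],[0,0,0],0]
    - [[0,-0.2,0],[0,0,0],0]
    - [[0,-0.2,0],[0,0,0],0]

```text
clock: 18.32
position: [0.5735, -0.067, 0.1189]
ee_rot: [0.993, 0.115, 0.0, 0.0]
ft_force: [0.3, -3.1, 1.1]
grip_width: 0.0
```

Emit:
move_arm:
  moves:
    - [[0,-0.2,0],[0,0,0],0]
    - [[0,-0.2,0],[0,0,0],0]
    - [[0,-0.2,0],[0,0,0],0]

```text
clock: 18.7
position: [0.5702, -0.0525, 0.1189]
ee_rot: [0.993, 0.115, 0.0, 0.0]
ft_force: [1.4, -3.3, 1.0]
grip_width: 0.001
```

Emit:
move_arm:
  moves:
    - [[0,-0.2,0],[0,0,0],0]
    - [[0,-0.2,0],[0,0,0],0]
    - [[0,-0.15,0],[0,0,0],0]

```text
clock: 19.08
position: [0.5671, -0.0392, 0.1191]
ee_rot: [0.993, 0.115, 0.0, 0.0]
ft_force: [1.3, -5.7, 3.5]
grip_width: -0.008
```

Emit:
move_arm:
  moves:
    - [[0,-0.1,0],[0,0,0],0]
    - [[0,-0.1,0],[0,0,0],0]

```text
clock: 19.32
position: [0.5662, -0.0347, 0.1192]
ee_rot: [0.993, 0.115, 0.0, 0.0]
ft_force: [0.8, -5.9, 4.1]
grip_width: -0.001
```

Emit:
move_arm:
  moves:
    - [[0,-0.1,0],[0,0,0],0]

```text
clock: 19.45
position: [0.5657, -0.0324, 0.1193]
ee_rot: [0.993, 0.115, 0.0, 0.0]
ft_force: [0.5, -5.6, 4.1]
grip_width: -0.002
```

Emit:
move_arm:
  moves:
    - [[0,-0.06,0],[0,0,0],0]
    - [[0,0,0],[0,0,0],0]

```text
clock: 19.7
position: [0.5653, -0.0307, 0.1193]
ee_rot: [0.993, 0.115, 0.0, 0.0]
ft_force: [1.6, -4.9, 4.7]
grip_width: 0.0
```

Emit:
move_arm:
  moves:
    - [[0,-0.06,0],[0,0,0],0]
    - [[0,0,0],[0,0,0],0]

```text
clock: 19.95
position: [0.565, -0.0297, 0.1193]
ee_rot: [0.993, 0.115, 0.0, 0.001]
ft_force: [0.6, -6.7, 4.6]
grip_width: 0.0
```

Emit:
move_arm:
  moves:
    - [[0,-0.06,0],[0,0,0],0]
    - [[0,0,0],[0,0,0],0]

```text
clock: 20.2
position: [0.565, -0.0296, 0.1193]
ee_rot: [0.993, 0.114, 0.001, 0.001]
ft_force: [3.3, -10.6, 3.4]
grip_width: -0.0
```

Emit:
move_arm:
  moves:
    - [[0,-0.06,0],[0,0,0],0]
    - [[0,0,0],[0,0,0],0]

```text
clock: 20.45
position: [0.5649, -0.0296, 0.1194]
ee_rot: [0.994, 0.113, 0.001, 0.002]
ft_force: [3.1, -14.2, 2.7]
grip_width: -0.004
```

The bar stopped dead with the force rising to 14 N, at the predicted home position. Backing straight off, lifting and moving clear to look.

Emit:
move_arm:
  moves:
    - [[0,0.3,0],[0,0,0],0]
    - [[0,0.6,0],[0,0,0],0]
    - [[0,0,-1],[0,0,0],0]
    - [[0,0,-1],[0,0,0],0]
    - [[0,1,-1],[0,0,0],0]

```text
clock: 21.08
position: [0.5747, -0.0704, 0.1945]
ee_rot: [0.993, 0.117, -0.0, -0.001]
ft_force: [0.9, -0.7, 0.3]
grip_width: -0.0
```

Emit:
move_arm:
  moves:
    - [[0,1,-1],[0,0,0],0]
    - [[0,1,0],[0,0,0],0]
    - [[0,1,0],[0,0,0],0]
    - [[0,1,0],[0,0,0],0]
    - [[0,1,0],[0,0,0],0]

```text
clock: 21.7
position: [0.6034, -0.1956, 0.218]
ee_rot: [0.993, 0.115, -0.0, -0.0]
ft_force: [0.3, 0.8, -0.8]
grip_width: 0.001
```

Emit:
move_arm:
  moves:
    - [[0,1,0],[0,0,0],0]
    - [[0,1,0],[0,0,0],0]
    - [[0,1,0],[0,0,0],0]
    - [[0,1,0],[0,0,0],0]
    - [[0,0,0],[0,0,0],0]

```text
clock: 22.32
position: [0.6257, -0.2945, 0.2176]
ee_rot: [0.994, 0.113, -0.001, 0.0]
ft_force: [-0.1, 0.2, -0.7]
grip_width: -0.004
```

Run:
```python
from h import *
snap('side','s6'); snap('top','t6'); o=get_obs(); print(o['position'],o['ft_force'],o['clock'])
a=cv2.resize(cv2.imread('pics/t6_full.png')[145:250,170:300],None,fx=3.8,fy=3.8,interpolation=3); b=cv2.resize(cv2.imread('pics/s6_full.png')[160:300,190:260],None,fx=4.2,fy=4.2,interpolation=3)
c=np.zeros((max(a.shape[0],b.shape[0]),a.shape[1]+b.shape[1],3),np.uint8); c[:a.shape[0],:a.shape[1]]=a; c[:b.shape[0],a.shape[1]:]=b
cv2.imwrite('pics/c6.png',c); print(a.shape)
```

```text
[ 0.6262002  -0.2912535   0.21823781] [ 0.31329439  0.04808739 -0.14940157] 22.425
(399, 494, 3)
```

View pics/c6.png

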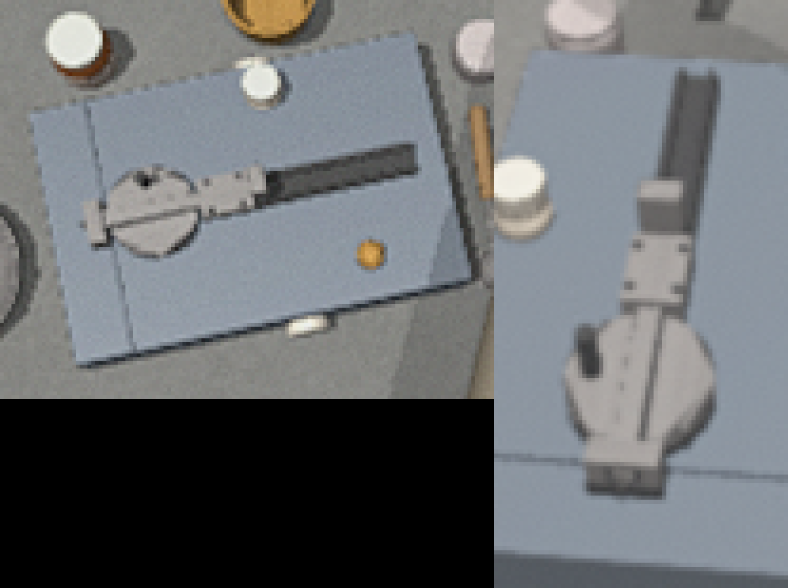

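The paddle stands against the guide: (258,180) in the top crop, (660,205) in the side crop. The bar fills the slot and its nose shows out of the keeper at (625,475). The weight and pill jar are at their old pixels.

```bash
python3 -c "
from workcell import hand_in; print(hand_in())"
```

```text
the job is handed in; nothing more can be done
None
```

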